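# Lay out the tick-check kit

### The job

Lay out the tick-check kit on the dark-stained wooden board: the white bowl upright in the middle of the round cork coaster, the silver flashlight lying centred lengthwise along the long cork strip, and the round tin, lid up, in the centre of the board, midway between the coaster and the strip. Then lay the tick comb flat on top of the tin, centred on it and in line with the length of the board, with its teeth pointing towards the bowl. Leave the carabiner where it lies.

Things in the scene. Friction and masses are not known exactly. Their poses are not given: they have to be found in the camera images.
- bowl: small white ceramic bowl, loose, 66 mm across the rim, 42 mm high, 44 mm across the foot; its outside is nearly upright from 16 mm up to the rim (64 to 66 mm across), so it can be gripped across its whole width near the rim; wall 4 mm. Origin: centre of the underside, z up. 90 to 160 g. Starts upright on the bench
- flashlight: silver pocket flashlight, loose, lying down, 117 mm long: round body 26 mm in diameter (bare from x = -40 to +30 mm) and eight-sided collars 32.5 mm across flats at both ends, on which it rests. Origin: on the long axis at mid-length, 16 mm above what it lies on; x along the axis to the lens end. 95 to 170 g. The lens may point either way at the end
- tin: round flat metal tin with a shut lid, loose, 60 mm in diameter, 26 mm high, flat top. Origin: centre of the underside, z up. 60 to 105 g. Starts lid up on the bench
- comb: grey plastic tick comb, loose, lying flat, 96 mm long, 8 mm thick: handle 20 mm wide from x = -48 to +8 mm, then a 40 mm wide head with nine teeth (4 mm thick, raised 2 mm) out to x = +48 mm. Origin: centre of the underside at mid-length, near the centre of mass; x points to the tips of the teeth, z up. Grip it across the handle close to the origin. 22 to 40 g
- board: plain dark-stained pine board, fixed to the bench, 440 mm long (its y), 110 mm wide (its x), 10 mm thick. Origin: centre of the underside, on the bench top, so its top is 10 mm above the origin. The coaster and the strip lie on it, centred 140 mm either side of its middle (which is on which end varies)
- coaster: round cork coaster, fixed on the board towards one end, 84 mm in diameter, 4 mm thick. Origin: centre of its underside; its top is 4 mm above the origin and 14 mm above the bench
- strip: long rectangular cork strip, fixed on the board towards the other end, 130 mm long (its y, along the board) by 50 mm wide, 4 mm thick. Origin: centre of its underside; its top is 4 mm above the origin and 14 mm above the bench
- carabiner: green metal carabiner, loose, lying flat among the kit, a closed loop about 83 mm by 49 mm of 9 mm round bar; not part of the job, to be left in place. Origin: near the middle of the loop, on the bench
Things that resemble listed ones, but are neither listed nor needed, are in the scene too. Leave any blue or pink look-alike of the comb alone.

How it is judged:
By the outcome, as a careful person would: the job done as asked, in the order asked, and still so for the second after the job is handed in, with the robot touching nothing.
It also fails if it takes over 115 s, if anything falls off the work surface, if the arm or the gripper's body presses on something with over 40 N, if the wrist force passes 120 N, or if a joint passes its speed limit or range.

### The arm

A 6-joint arm with a two-finger parallel gripper is mounted at the origin on the work surface. World frame = base frame: x ahead of the robot, y to its left, z up, the work surface at z = 0. Lengths are in m, angles in rad, forces in N, time in s.
With the tool pointing down it reaches from about 0.225 to 0.875 m from the base axis. Payload 3.4 kg.
Tool frame: the origin (TCP) lies on the centre line of the jaws, within the pads' length; the fingertips stand 14 mm ahead of it and the grasp point (between the pads) lies 5 mm behind it; z points along the fingers, y is the line along which they close (so a half turn about z gives the same grasp; the last joint's range is limited). The gripper opens to 85 mm and grips with 20 to 120 N. Pads are 22 mm wide; open, the fingers measure 114 mm over their backs; the gripper's body (76 mm by 85 mm) begins 54 mm behind the grasp point. The pads swing forward as they close: fully open they stand 13 mm farther back than shut.
Start: joints at [-1.392, 0.276, 1.505, -0, 1.361, -0.121], TCP at [0.17, -0.549, 0.245] pointing down, gripper open.
Joint ranges: [-2.89, 2.89], [-0.75, 2.08], [0.22, 2.7], [-1.18, 4.32], [0.11, 2.71], [-2.7, 2.7]. Speed limits (rad/s): [2.57, 2.57, 3.14, 3.14, 3.14, 3.14].

### API

Orientations are given as a unit quaternion [w, x, y, z].
In Python, from rig import manip, eyes gives the robot as it stands.
- The arm moves only by the shell command python3 -m creep 'ROWS' [FORCE]. ROWS is JSON, a list of rows, each a list of 5 numbers: the opening, from 0 (shut) to 1 (fully open), then the shift along the tool's x, y, z normalised to -1 to 1, where 1 is 0.5 m, then the turn about the tool's z normalised to -1 to 1, where 1 is 360 degrees. In form: [[fingers, dx, dy, dz, spin], ...]. A call has 1 to 10 rows; each row is the pose to reach, as a shift and turn from the pose commanded when the call began, along the tool's axes at that moment, turning the shorter way round; what a row does not reach only later rows make up. A row lasts 1/10 s, in which the tool goes at most 50 mm and 8.59 degrees, less where a joint would pass 70% of its speed; a pose out of reach is approached as far as the arm can. A call with a number of a shift or a turn outside -1 to 1 is refused whole. A call with a gripper value outside its range is refused whole. The fingers move at their own pace and stop on an object; FORCE is the grip in N (left out, the last holds). Time passes only in rows, so rows that repeat a pose let the fingers close. It gives the time, the measured TCP pose, the force, the opening and the grip force at its end, in the units of the state.
- manip.get_state(): the state, without advancing time (a new reading comes with each control period).
- eyes.get_image(name): name is "scene" or "top"; returns a dict with "frame" (480x640x3 uint8, red, green, blue), "fx", "fy", "cx", "cy" (pixels), "R" (3x3) and "t" (3): a world point X has camera coordinates R X + t. Camera axes: x right, y down, z forward; pixel columns grow to the right and rows downward; lengths in m; the calibration is good to about 2 mm. A picture is of the moment at which its call begins. There is no depth.
- manip.sign_off(): hands the job in; it is judged then, once.
Trained networks look in the newest picture that a camera, given by its name, has taken for a name from the list of things; names that differ only in an ending like _2 or _b are one class to them, and where a whole thing is asked for, a point or a joint stands for the part that bears it (a point fixed in the world has none). Each returns a list of dicts, best first, with "confidence" (0 to 1); they miss things now and then, are a little off and sometimes report something else, mostly with a low value. They report only what shows in the picture. A call takes as long as a camera call. They do not tell look-alikes from the thing itself.
- eyes.regions_of(camera, label): "mask" (480x640 bool, what is visible of it) and "bbox" ([left, top, right, bottom] in pixels, round what is visible of it).
- eyes.place_of(camera, label): "centre" ([column, row] in pixels: a listed point, or the origin of a listed thing).
The state is a dict: "clock": time; "qpos": joint angles; "qd": joint speeds; "effort": joint torques, N m; "position": TCP position; "ee_rot": TCP orientation; "contact_force": force on the tool from outside, world axes, zero at the start; "moment": the same for the moment, N m; "width": finger opening in m; "gripper_force": force on a finger pad.
Only numpy, scipy, OpenCV 4.12 (cv2) and the standard library are available. Lean on these libraries where they do the work, as an engineer would, in place of code of your own. Each camera call takes 0.05 s, during which the arm holds its last target. There are 200 camera calls.

## Working session

There is one attempt and no reset: what is moved stays moved. The work goes in short steps, Python scripts to look and compute and a shell command to move; the robot and the scene stay as the last step left them, time stands still between calls to the robot, and variables do not carry over. Pictures are saved under pics/ and viewed, at most 14 in all, crops included, and the job is handed in when it is done.

```bash
ls; mkdir -p pics
python3 - <<'E'
from rig import manip, eyes
import cv2, numpy as np
print(manip.get_state())
for n in ("scene","top"):
    im=eyes.get_image(n); cv2.imwrite(f"pics/{n}0.png",im["frame"][:,:,::-1])
    print(n,im["fx"],im["cx"],im["cy"],np.round(im["R"],4).tolist(),np.round(im["t"],4).tolist())
    for l in "bowl flashlight tin comb board coaster strip carabiner".split():
        print(l,[(np.round(d["centre"],1).tolist(),round(d["confidence"],2)) for d in eyes.place_of(n,l)])
E
```

```text
pics
{'clock': 0.0, 'qpos': array([-1.39198242e+00,  2.76573074e-01,  1.50616583e+00, -4.03763195e-06,
        1.36070382e+00, -1.21017412e-01]), 'qd': array([-0.00278034, -0.00096962,  0.00095035,  0.00100288,  0.00149215,
        0.00062311]), 'effort': array([ 7.29921885e-04, -4.16776013e+01, -2.45806378e+01, -4.65205142e-05,
        1.07748405e-02,  9.84506045e-06]), 'position': array([ 0.16972166, -0.54883344,  0.24443917]), 'ee_rot': array([-9.24591570e-04,  9.88783192e-01,  1.49355091e-01, -2.87013744e-05]), 'contact_force': array([ 0.66254884,  0.35988638, -0.77792878]), 'moment': array([-0.01051677,  0.02107851,  0.02734629]), 'gripper_force': 0.0, 'width': 0.08541732815907357}
scene 503.52660408233066 313.22809807987016 239.7050343233444 [[0.5315, 0.847, -0.0133], [0.6891, -0.4414, -0.5747], [-0.4926, 0.2962, -0.8183]] [-0.2539, -0.3021, 1.3253]
bowl [([363.6, 211.8], 0.87)]
flashlight [([427.6, 179.5], 0.9)]
tin [([169.6, 323.1], 0.8)]
comb [([297.3, 239.8], 0.89), ([160.5, 251.0], 0.89), ([234.2, 226.2], 0.69), ([428.5, 179.0], 0.16)]
board [([357.6, 300.7], 0.93)]
coaster [([411.4, 262.6], 0.92), ([357.7, 299.6], 0.3)]
strip [([301.0, 336.1], 0.9)]
carabiner [([243.5, 284.5], 0.54)]
top 517.9280359902398 320.4237841028182 240.58319650113717 [[-0.0301, -0.9995, 0.0025], [-0.9924, 0.0296, -0.1199], [0.1197, -0.0061, -0.9928]] [0.0136, 0.4908, 0.9076]
bowl [([233.6, 273.3], 0.71), ([383.1, 169.3], 0.15)]
flashlight [([137.9, 268.3], 0.76)]
tin [([495.5, 252.1], 0.58)]
comb [([328.3, 267.8], 0.97), ([477.7, 348.2], 0.92), ([387.0, 331.1], 0.8), ([495.0, 250.5], 0.18)]
board [([307.3, 174.5], 0.56)]
coaster [([237.8, 179.6], 0.92)]
strip [([384.2, 165.3], 0.92)]
carabiner [([406.4, 258.7], 0.74)]
```

View pics/scene0.png

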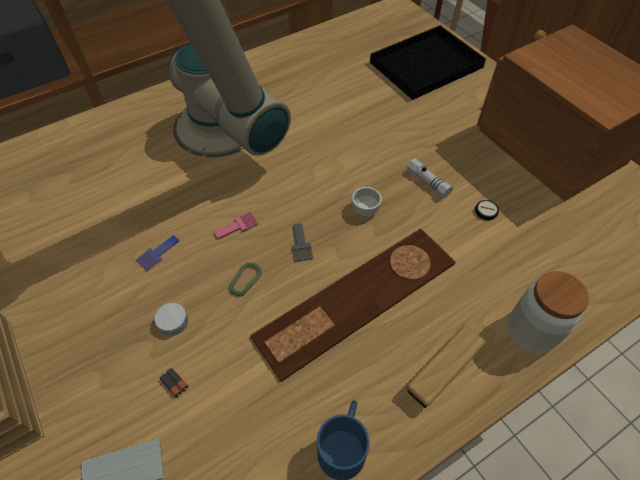

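View pics/top0.png

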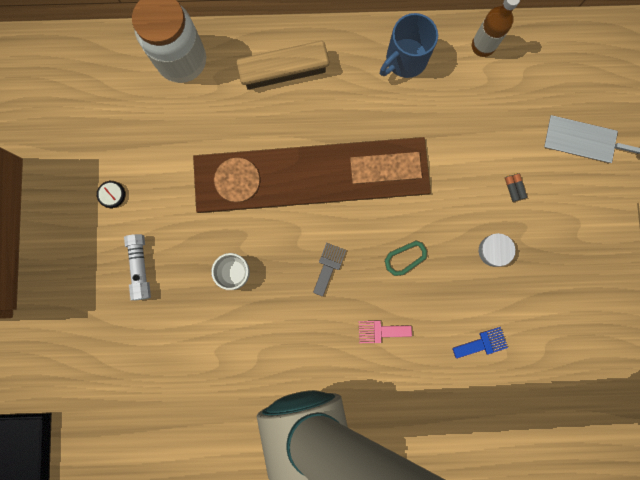

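The scene view shows the bowl at (366,201), flashlight (428,178), tin (171,319), grey comb (303,242), coaster (411,262) and strip (301,335). In the top view they are at (231,271), (137,268), (498,250), (330,270), (237,180) and (385,168). The pink and blue combs are look-alikes. Next I triangulate and get the axes from the masks.

```bash
cat > h.py <<'E'
from rig import manip, eyes
import numpy as np, cv2
L="bowl flashlight tin comb board coaster strip carabiner".split()
def cam(n):
    im=eyes.get_image(n); K=np.array([[im["fx"],0,im["cx"]],[0,im["fy"],im["cy"]],[0,0,1]])
    return im["frame"],K,np.array(im["R"]),np.array(im["t"])
def onplane(c,uv,z):
    _,K,R,t=c; uv=np.atleast_2d(uv).astype(float)
    d=(np.linalg.inv(K)@np.c_[uv,np.ones(len(uv))].T).T@R; o=-R.T@t
    return o+d*((z-o[2])/d[:,2])[:,None]
def tri(c1,p1,c2,p2):
    P=[c[1]@np.c_[c[2],c[3]] for c in (c1,c2)]
    X=cv2.triangulatePoints(P[0],P[1],np.array(p1,float)[:,None],np.array(p2,float)[:,None])[:,0]
    return X[:3]/X[3]
def outline(c,name,l,z,near=None):
    """mask projected to plane z: centroid, min-area rect centre, sizes, axis angle"""
    out=[]
    for d in eyes.regions_of(name,l):
        if d["confidence"]<.4: continue
        cs,_=cv2.findContours(d["mask"].astype(np.uint8),cv2.RETR_EXTERNAL,cv2.CHAIN_APPROX_NONE)
        k=max(cs,key=cv2.contourArea)[:,0]
        X=onplane(c,k,z)[:,:2]
        (cx,cy),(w,h),a=cv2.minAreaRect((X*1000).astype(np.float32))
        if w<h: a+=90
        v,u=np.nonzero(d["mask"]); m=onplane(c,np.c_[u,v],z)[:,:2].mean(0)*1000
        out.append((round(d["confidence"],2),"rect",round(cx,1),round(cy,1),"size",round(max(w,h),1),round(min(w,h),1),"ang",round((a+90)%180-90,1),"mean",m.round(1).tolist()))
    return out
E
python3 - <<'E'
from h import *
s=cam("scene");t=cam("top")
H=dict(bowl=.042,flashlight=.016,tin=.026,comb=.006,board=.01,coaster=.014,strip=.014,carabiner=.005)
for l in L:
    a=eyes.place_of("scene",l);b=eyes.place_of("top",l)
    best=[]
    for p in a:
        for q in b:
            if min(p["confidence"],q["confidence"])<.4: continue
            X=tri(s,p["centre"],t,q["centre"]); best.append((X*1000).round(1).tolist())
    print(l,"TRI",best)
    for n,c in (("top",t),("scene",s)):
        for o in outline(c,n,l,H[l]): print("   ",n,*o)
E
```

```text
bowl TRI [[440.5, 161.6, -1.3]]
    top 0.82 rect 440.1 159.9 size 65.9 63.8 ang 88.3 mean [439.9, 160.1]
    scene 0.66 rect 451.2 156.0 size 85.7 67.1 ang -32.8 mean [449.3, 157.2]
flashlight TRI [[453.0, 335.2, 7.7]]
    top 0.91 rect 454.6 334.2 size 122.0 40.1 ang 6.3 mean [452.6, 334.5]
    scene 0.97 rect 453.4 337.7 size 133.0 42.6 ang 5.0 mean [455.5, 337.4]
tin TRI [[550.0, -114.5, 394.1], [465.1, -321.9, -8.4]]
    top 0.76 rect 465.4 -320.5 size 64.0 58.0 ang -85.7 mean [465.2, -320.3]
    scene 0.71 rect 474.5 -322.1 size 71.4 59.5 ang -1.9 mean [475.1, -322.4]
comb TRI [[291.2, -281.2, -5.7], [311.3, -199.8, -13.4], [441.5, -152.3, 194.1], [423.2, -149.0, 203.7], [370.2, -60.7, -20.4], [442.6, -14.4, 9.7], [349.0, -189.0, 129.6], [326.0, -110.6, 13.0], [421.3, -71.6, 117.6], [544.9, -64.5, 557.4], [510.6, 8.8, 406.8], [523.6, 66.2, 290.9]]
    top 0.84 rect 295.0 -281.5 size 95.7 41.4 ang -73.8 mean [296.0, -287.7]
    top 0.83 rect 324.1 -112.7 size 92.9 37.6 ang 88.3 mean [324.2, -105.6]
    top 0.79 rect 434.1 -7.8 size 83.3 39.0 ang -25.6 mean [435.6, -9.0]
    scen
[... 277 characters left out ...]
0.0 12.4 size 442.6 113.5 ang -86.8 mean [618.2, 16.6]
    scene 0.76 rect 623.4 14.0 size 443.5 117.0 ang -87.1 mean [626.8, 3.5]
coaster TRI [[615.2, 153.9, 4.8]]
    top 0.97 rect 612.5 152.7 size 82.3 82.0 ang 88.3 mean [612.4, 152.4]
    scene 0.69 rect 615.6 153.3 size 82.1 81.6 ang -54.5 mean [616.3, 153.3]
strip TRI [[617.9, -44.5, -74.9]]
    top 0.64 rect 627.0 -127.1 size 131.2 54.1 ang -87.0 mean [626.9, -126.4]
    scene 0.71 rect 630.3 -125.6 size 134.1 56.2 ang -85.2 mean [630.3, -126.4]
carabiner TRI [[459.4, -157.6, 9.3]]
    top 0.65 rect 456.9 -158.7 size 80.3 46.0 ang -65.2 mean [459.6, -159.5]
    scene 0.82 rect 458.4 -156.8 size 79.8 46.5 ang -63.5 mean [459.0, -156.6]
```

```bash
cat >> h.py <<'E'
from scipy.spatial.transform import Rotation as Ro
def go(x,y,z,psi):
    "mm, heading deg -> row shift"
    s=manip.get_state(); w,a,b,c=s["ee_rot"]; R=Ro.from_quat([a,b,c,w]).as_matrix()
    cur=np.degrees(np.arctan2(R[1,0],R[0,0])); d=R.T@(np.array([x,y,z])/1000-s["position"])
    print("t",round(s["clock"],2),"pos",(s["position"]*1000).round(1),"psi",round(cur,2),"w",round(s["width"]*1000,1),"F",s["contact_force"].round(1),
     "ROW",(d/.5).round(4).tolist(),round(((cur-psi+180)%360-180)/360,4),"dist",round(np.linalg.norm(d)*1000))
E
python3 -c "
from h import *
go(441,160.5,150,17.2)"
```

```text
t 2.6 pos [ 169.8 -549.4  245.4] psi 17.18 w 85.3 F [-0.3  0.3  0.3] ROW [0.9374, -1.1963, 0.1906] -0.0001 dist 766
```

```bash
python3 -m creep '[[1,0.5,-0.64,0,0],[1,0.5,-0.64,0,0],[1,0.5,-0.64,0,0],[1,0.5,-0.64,0,0],[1,0.5,-0.64,0,0],[1,0.5,-0.64,0,0],[1,0.5,-0.64,0,0],[1,0.5,-0.64,0,0],[1,0.5,-0.64,0,0]]' 30; python3 -c "
from h import *
go(441,160.5,110,17.2)"
```

```text
clock: 3.5
position: [0.3147, -0.1647, 0.2454]
ee_rot: [-0.001, 0.988, 0.153, 0.001]
contact_force: [-0.3, -0.3, -0.4]
width: 0.0855
gripper_force: 0.0
t 3.5 pos [ 314.7 -164.7  245.4] psi 17.57 w 85.5 F [-0.3 -0.3 -0.4] ROW [0.4367, -0.5432, 0.2727] 0.001 dist 374
```

```bash
python3 -m creep '[[1,0.435,-0.545,0.27,0],[1,0.435,-0.545,0.27,0],[1,0.435,-0.545,0.27,0],[1,0.435,-0.545,0.27,0],[1,0.435,-0.545,0.27,0],[1,0.435,-0.545,0.27,0],[1,0.435,-0.545,0.27,0],[1,0.435,-0.545,0.27,0],[1,0.435,-0.545,0.27,0],[1,0.435,-0.545,0.27,0]]'; python3 -c "
from h import *
go(441,160.5,22,17.2)"
```

```text
clock: 4.5
position: [0.4415, 0.1543, 0.11]
ee_rot: [0.0, 0.989, 0.15, -0.001]
contact_force: [0.9, -1.1, 0.1]
width: 0.0857
gripper_force: 0.0
t 4.5 pos [441.5 154.3 110. ] psi 17.24 w 85.7 F [ 0.9 -1.1  0.1] ROW [0.003, -0.0123, 0.1759] 0.0001 dist 88
```

```bash
python3 -m creep '[[1,0,0,0,0],[1,0,0,0,0]]'; python3 -c "
from h import *
go(441,160.5,22,17.2)"
```

```text
clock: 4.7
position: [0.4415, 0.1535, 0.1109]
ee_rot: [0.0, 0.989, 0.148, 0.0]
contact_force: [0.3, 0.3, 0.7]
width: 0.0852
gripper_force: 0.0
t 4.7 pos [441.5 153.5 110.9] psi 17.08 w 85.2 F [0.3 0.3 0.7] ROW [0.003, -0.0137, 0.1777] -0.0003 dist 89
```

```bash
python3 -m creep '[[1,0.003,-0.0137,0,0],[1,0.003,-0.0137,0.06,0],[1,0.003,-0.0137,0.12,0],[1,0.003,-0.0137,0.15,0],[1,0.003,-0.0137,0.176,0],[1,0.003,-0.0137,0.176,0]]'; python3 -m creep '[[0,0,0,0,0],[0,0,0,0,0],[0,0,0,0,0],[0,0,0,0,0],[0,0,0,0,0],[0,0,0,0,0]]' 30; python3 -c "
from h import *
go(441,160.5,22,17.2)"
```

```text
clock: 5.3
position: [0.4397, 0.1613, 0.0212]
ee_rot: [0.0, 0.989, 0.149, -0.002]
contact_force: [-0.1, -0.2, 1.0]
width: 0.0854
gripper_force: 0.0
clock: 5.9
position: [0.4415, 0.1618, 0.0236]
ee_rot: [0.0, 0.989, 0.149, 0.001]
contact_force: [-0.3, -0.2, 6.4]
width: 0.0654
gripper_force: 33.3
t 5.9 pos [441.5 161.8  23.6] psi 17.17 w 65.4 F [-0.3 -0.2  6.4] ROW [-0.0017, 0.0022, 0.0031] -0.0001 dist 2
```

```bash
python3 -m creep '[[0,0,0,-0.05,0],[0,0,0,-0.1,0],[0,0,0,-0.12,0],[0,0,0,-0.12,0]]'; python3 -c "
from h import *
go(614,153,83,17.2)"
```

```text
clock: 6.3
position: [0.4422, 0.162, 0.0838]
ee_rot: [-0.0, 0.989, 0.149, 0.002]
contact_force: [-0.9, 0.5, -1.7]
width: 0.0653
gripper_force: 34.2
t 6.3 pos [442.2 162.   83.8] psi 17.18 w 65.3 F [-0.9  0.5 -1.7] ROW [0.323, 0.1187, 0.003] -0.0001 dist 172
```

```bash
python3 -m creep '[[0,0.1,0.037,0,0],[0,0.18,0.066,0,0],[0,0.26,0.095,0,0],[0,0.323,0.119,0,0],[0,0.323,0.119,0,0],[0,0.323,0.119,0,0]]'; python3 -c "
from h import *
go(614,153,36,17.2)"
```

```text
clock: 6.9
position: [0.6119, 0.1522, 0.0802]
ee_rot: [-0.0, 0.989, 0.149, -0.002]
contact_force: [-1.1, -0.4, -0.9]
width: 0.0654
gripper_force: 34.2
t 6.9 pos [611.9 152.2  80.2] psi 17.14 w 65.4 F [-1.1 -0.4 -0.9] ROW [0.0047, -0.0003, 0.0883] -0.0002 dist 44
```

```bash
python3 -m creep '[[0,0.002,0,0.04,0],[0,0.003,0,0.07,0],[0,0.003,0,0.08,0],[0,0.003,0,0.084,0],[0,0.003,0,0.084,0]]'; python3 -m creep '[[0,0,0,0.002,0],[0,0,0,0.004,0],[0,0,0,0.004,0]]'
```

```text
clock: 7.4
position: [0.6136, 0.1531, 0.0403]
ee_rot: [0.0, 0.989, 0.149, -0.0]
contact_force: [-0.3, 0.1, -0.7]
width: 0.0655
gripper_force: 34.2
clock: 7.7
position: [0.6143, 0.1531, 0.0387]
ee_rot: [0.0, 0.989, 0.149, 0.0]
contact_force: [-0.1, 0.3, -1.0]
width: 0.0656
gripper_force: 34.2
```

Run:
```python
from h import *
go(614,153,37,17.2)
f=cam("scene")[0]; cv2.imwrite("pics/b1.png",cv2.resize(f[150:350,280:520],None,fx=3,fy=3)[:,:,::-1])
```

```text
t 7.7 pos [614.3 153.1  38.7] psi 17.18 w 65.6 F [-0.1  0.3 -1. ] ROW [-0.0007, -0.0001, 0.0033] -0.0001 dist 2
```

View pics/b1.png

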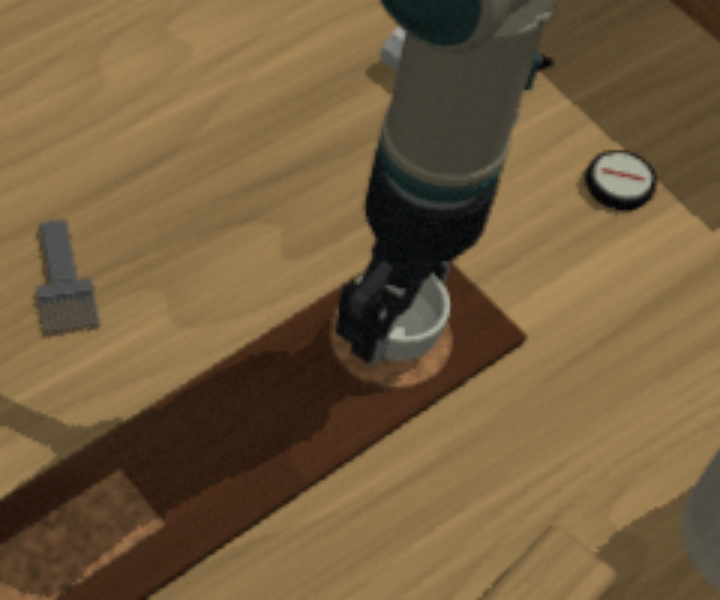

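The bowl is held upright over the coaster (crop ~(400,320)) and nearly touching it. I lower it to contact.

```bash
python3 -m creep '[[0,0,0,0.002,0],[0,0,0,0.002,0]]';python3 -m creep '[[0,0,0,0.002,0],[0,0,0,0.002,0]]'
```

```text
clock: 7.95
position: [0.6144, 0.153, 0.0377]
ee_rot: [0.0, 0.989, 0.149, 0.0]
contact_force: [-0.8, -0.1, 1.2]
width: 0.0653
gripper_force: 34.3
clock: 8.15
position: [0.6145, 0.153, 0.0376]
ee_rot: [0.0, 0.989, 0.149, 0.0]
contact_force: [-1.5, -0.6, 7.4]
width: 0.0656
gripper_force: 34.7
```

```bash
python3 -m creep '[[1,0,0,0,0],[1,0,0,0,0],[1,0,0,0,0],[1,0,0,0,0],[1,0,0,-0.06,0],[1,0,0,-0.14,0],[1,0,0,-0.2,0],[1,0,0,-0.2,0],[1,0,0,-0.2,0]]'; python3 -c "
from h import *
go(453.5,335.5,120,6)"
```

```text
clock: 9.05
position: [0.6144, 0.153, 0.1368]
ee_rot: [0.0, 0.989, 0.149, 0.001]
contact_force: [-0.5, 0.2, -0.8]
width: 0.0858
gripper_force: 0.0
t 9.05 pos [614.4 153.  136.8] psi 17.18 w 85.8 F [-0.5  0.2 -0.8] ROW [-0.1996, -0.4437, 0.0332] 0.0311 dist 244
```

```bash
python3 -m creep '[[1,-0.2,-0.444,0.033,0.031],[1,-0.2,-0.444,0.033,0.031],[1,-0.2,-0.444,0.033,0.031],[1,-0.2,-0.444,0.033,0.031],[1,-0.2,-0.444,0.033,0.031],[1,-0.2,-0.444,0.033,0.031],[1,-0.2,-0.444,0.033,0.031],[1,-0.2,-0.444,0.033,0.031]]'
python3 - <<'E'
from h import *
go(453.5,335.5,17,6)
s=cam("scene");t=cam("top")
for l,z in (("bowl",.056),("coaster",.014),("flashlight",.016)):
    for n,c in (("top",t),("scene",s)):
        for o in outline(c,n,l,z): print(l,n,*o)
        print(n,[p["centre"] for p in eyes.place_of(n,l)][:1])
f=np.hstack([cv2.resize(t[0][140:240,180:300],None,fx=3.3,fy=4),cv2.resize(s[0][210:310,350:470],None,fx=3.3,fy=4)])
cv2.imwrite("pics/b2.png",f[:,:,::-1])
E
```

```text
clock: 9.85
position: [0.4534, 0.3348, 0.1188]
ee_rot: [0.001, 0.999, 0.052, -0.0]
contact_force: [0.4, -0.3, -0.7]
width: 0.0855
gripper_force: 0.0
t 9.85 pos [453.4 334.8 118.8] psi 6.0 w 85.5 F [ 0.4 -0.3 -0.7] ROW [0.0006, -0.0016, 0.2037] 0.0 dist 102
bowl top 0.62 rect 610.9 150.9 size 69.8 64.5 ang 43.4 mean [610.9, 151.7]
top [[236.6, 177.0]]
bowl scene 0.92 rect 618.5 149.0 size 79.7 63.8 ang -61.0 mean [619.6, 149.3]
scene [[407.9, 261.3]]
coaster top 0.95 rect 601.6 143.7 size 83.4 59.6 ang -54.0 mean [596.5, 140.0]
top [[238.9, 179.4]]
coaster scene 0.72 rect 622.7 142.8 size 82.4 56.6 ang 37.3 mean [626.0, 138.5]
scene [[412.7, 263.5]]
flashlight top 0.88 rect 427.4 330.7 size 67.7 38.4 ang 7.1 mean [443.3, 333.2]
top [[138.4, 270.7]]
flashlight scene 0.88 rect 453.1 337.9 size 134.2 46.1 ang 7.3 mean [454.0, 337.7]
scene [[427.2, 179.6]]
```

View pics/b2.png

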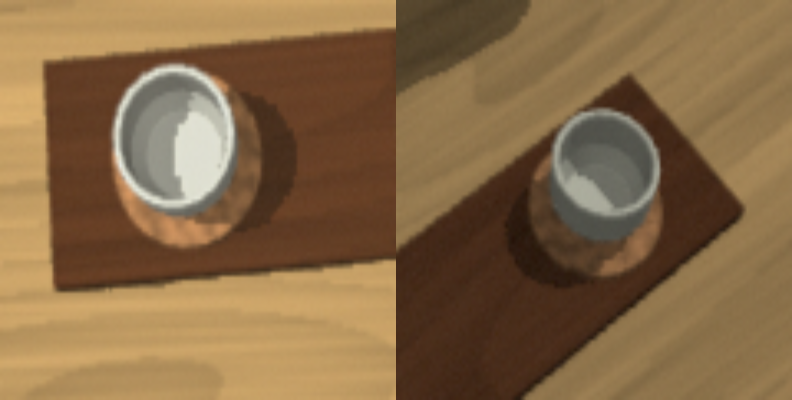

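Run:
```python
from h import *
s=cam("scene");t=cam("top")
print(onplane(t,[232.7,174.6],.056)*1000,onplane(s,[413.5,250.],.056)*1000)
```

```text
[[611.00319671 151.93234168  56.        ]] [[614.88341684 155.20137788  56.        ]]
```

```bash
python3 -m creep '[[1,0,-0.002,0.08,0],[1,0,-0.002,0.14,0],[1,0,-0.002,0.18,0],[1,0,-0.002,0.2,0],[1,0,-0.002,0.2,0]]'; python3 -m creep '[[0,0,0,0,0],[0,0,0,0,0],[0,0,0,0,0],[0,0,0,0,0],[0,0,0,0,0],[0,0,0,0,0],[0,0,0,0,0],[0,0,0,0,0]]' 50
```

```text
clock: 11.15
position: [0.4522, 0.3362, 0.0186]
ee_rot: [0.001, 0.999, 0.053, -0.001]
contact_force: [0.5, -0.8, 1.7]
width: 0.0851
gripper_force: 0.0
clock: 11.95
position: [0.4535, 0.3367, 0.0208]
ee_rot: [-0.0, 0.999, 0.053, 0.001]
contact_force: [-0.7, -0.4, 5.5]
width: 0.0243
gripper_force: 49.0
```

```bash
python3 -m creep '[[0,0,0,-0.03,0],[0,0,0,-0.1,0],[0,0,0,-0.2,0],[0,0,0,-0.2,0],[0,0,0,-0.2,0]]'
python3 - <<'E'
from h import *
go(628,-126.5,120,93)
s=cam("scene");cv2.imwrite("pics/f1.png",cv2.resize(s[0][100:250,330:530],None,fx=3,fy=3)[:,:,::-1])
E
```

```text
clock: 12.45
position: [0.4533, 0.3369, 0.1208]
ee_rot: [-0.001, 0.999, 0.052, 0.001]
contact_force: [-0.9, 0.4, -2.3]
width: 0.0243
gripper_force: 49.7
t 12.45 pos [453.3 336.9 120.8] psi 6.02 w 24.3 F [-0.9  0.4 -2.3] ROW [0.2502, 0.9583, 0.0012] -0.2416 dist 495
```

View pics/f1.png

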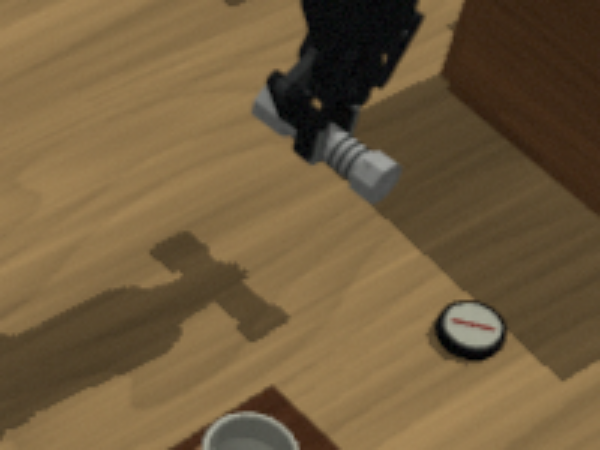

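The flashlight is held level (crop (330,145)). I carry it to the strip.

```bash
python3 -m creep '[[0,0.25,0.958,0,-0.2416],[0,0.25,0.958,0,-0.2416],[0,0.25,0.958,0,-0.2416],[0,0.25,0.958,0,-0.2416],[0,0.25,0.958,0,-0.2416],[0,0.25,0.958,0,-0.2416],[0,0.25,0.958,0,-0.2416],[0,0.25,0.958,0,-0.2416],[0,0.25,0.958,0,-0.2416],[0,0.25,0.958,0,-0.2416]]'; python3 -m creep '[[0,0,0,0,-0.006],[0,0,0,0,-0.006],[0,0,0,0,-0.006]]'; python3 -c "
from h import *
go(628.5,-126.5,60,93)"
```

```text
clock: 13.5
position: [0.6171, -0.1035, 0.117]
ee_rot: [-0.002, 0.726, 0.688, -0.001]
contact_force: [0.8, 0.6, -1.0]
width: 0.0242
gripper_force: 49.7
clock: 13.8
position: [0.6167, -0.1013, 0.1176]
ee_rot: [-0.002, 0.715, 0.699, -0.001]
contact_force: [0.5, -0.5, -1.2]
width: 0.0243
gripper_force: 49.8
t 13.8 pos [ 616.7 -101.3  117.6] psi 88.71 w 24.3 F [ 0.5 -0.5 -1.2] ROW [-0.05, 0.0252, 0.1151] -0.0119 dist 64
```

```bash
python3 -m creep '[[0,-0.05,0.025,0.05,-0.012],[0,-0.05,0.025,0.115,-0.012],[0,-0.05,0.025,0.115,-0.012],[0,-0.05,0.025,0.115,-0.012],[0,-0.05,0.025,0.115,-0.012]]'
python3 - <<'E'
from h import *
go(628.5,-126.5,40,93)
for n in("top","scene"):
    c=cam(n)
    for o in outline(c,n,"flashlight",.056): print(n,*o)
    print(n,[(onplane(c,p["centre"],.055)*1000).round(1) for p in eyes.place_of(n,"flashlight")][:1])
    f=c[0][100:260,320:460] if n=="top" else c[0][240:400,230:370]
    cv2.imwrite(f"pics/f2{n}.png",cv2.resize(f,None,fx=3,fy=3)[:,:,::-1])
a=np.hstack([cv2.imread("pics/f2top.png"),cv2.imread("pics/f2scene.png")[:,:380]]);cv2.imwrite("pics/f2.png",a)
E
```

```text
clock: 14.3
position: [0.631, -0.1265, 0.0637]
ee_rot: [0.001, 0.687, 0.726, 0.0]
contact_force: [0.4, -0.1, -1.5]
width: 0.0239
gripper_force: 49.7
t 14.3 pos [ 631.  -126.5   63.7] psi 93.15 w 23.9 F [ 0.4 -0.1 -1.5] ROW [0.0003, -0.0051, 0.0473] 0.0004 dist 24
top []
scene 0.93 rect 632.2 -156.0 size 56.0 38.4 ang -87.4 mean [630.9, -130.9]
scene [array([[ 630. , -127.8,   55. ]])]
```

View pics/f2.png

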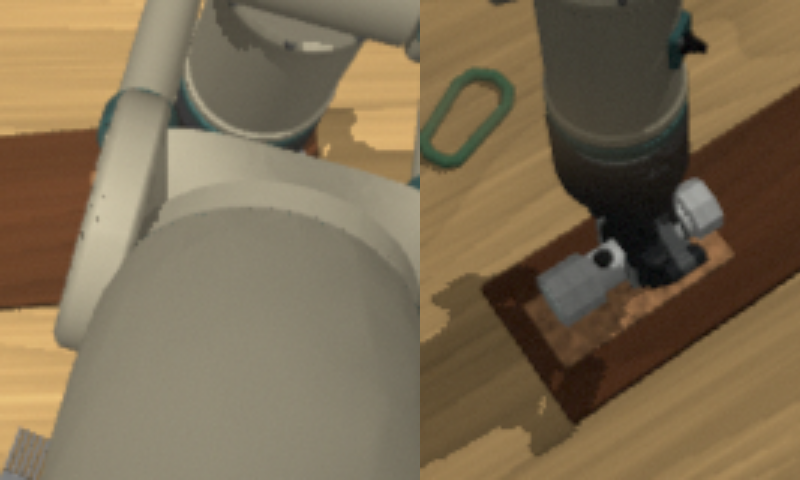

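The top view is occluded. The scene view shows the flashlight level and aligned over the strip. I lower it.

```bash
python3 -m creep '[[0,0,-0.003,0.02,0],[0,0,-0.004,0.04,0],[0,0,-0.004,0.049,0],[0,0,-0.004,0.049,0],[0,0,-0.004,0.049,0]]'; python3 -m creep '[[0,0,0,0.003,0],[0,0,0,0.005,0],[0,0,0,0.005,0]]'
```

```text
clock: 15.1
position: [0.6283, -0.1276, 0.0374]
ee_rot: [-0.0, 0.688, 0.726, -0.0]
contact_force: [-0.5, 0.3, -1.7]
width: 0.0242
gripper_force: 49.8
clock: 15.4
position: [0.6284, -0.1275, 0.0354]
ee_rot: [0.0, 0.688, 0.726, 0.0]
contact_force: [-0.0, 0.6, -1.4]
width: 0.0243
gripper_force: 49.8
```

```bash
python3 -m creep '[[0,0,0,0.002,0],[0,0,0,0.003,0],[0,0,0,0.003,0]]'
```

```text
clock: 15.7
position: [0.6286, -0.1276, 0.0348]
ee_rot: [0.0, 0.688, 0.726, 0.0]
contact_force: [-1.9, 0.8, 5.1]
width: 0.0241
gripper_force: 50.5
```

```bash
python3 -m creep '[[1,0,0,0,0],[1,0,0,0,0],[1,0,0,0,0],[1,0,0,0,0],[1,0,0,0,0],[1,0,0,-0.06,0],[1,0,0,-0.14,0],[1,0,0,-0.2,0],[1,0,0,-0.2,0],[1,0,0,-0.2,0]]'; python3 -c "
from h import *
go(465.3,-321,100,93)"
```

```text
clock: 16.7
position: [0.6286, -0.1275, 0.1345]
ee_rot: [0.001, 0.688, 0.726, 0.0]
contact_force: [-0.7, 0.6, -1.4]
width: 0.0856
gripper_force: 0.0
t 16.7 pos [ 628.6 -127.5  134.5] psi 93.09 w 85.6 F [-0.7  0.6 -1.4] ROW [-0.3688, -0.347, 0.0687] 0.0002 dist 255
```

```bash
python3 -m creep '[[1,-0.369,-0.347,0.069,0],[1,-0.369,-0.347,0.069,0],[1,-0.369,-0.347,0.069,0],[1,-0.369,-0.347,0.069,0],[1,-0.369,-0.347,0.069,0],[1,-0.369,-0.347,0.069,0],[1,-0.369,-0.347,0.069,0],[1,-0.369,-0.347,0.069,0]]'
python3 - <<'E'
from h import *
go(465.3,-321,17,93)
for n in("top","scene"):
    c=cam(n)
    for o in outline(c,n,"flashlight",.030): print(n,*o)
    print(n,[(onplane(c,p["centre"],.030)*1000).round(1) for p in eyes.place_of(n,"flashlight")][:1])
    f=c[0][120:220,320:460] if n=="top" else c[0][280:380,230:370]
    cv2.imwrite(f"pics/f3{n}.png",cv2.resize(f,None,fx=5,fy=3)[:,:,::-1] if 0 else cv2.resize(f,None,fx=4,fy=3)[:,:,::-1])
a=np.vstack([cv2.imread("pics/f3top.png"),cv2.imread("pics/f3scene.png")]);cv2.imwrite("pics/f3.png",a)
E
```

```text
clock: 17.5
position: [0.4652, -0.3202, 0.0985]
ee_rot: [-0.001, 0.688, 0.726, 0.0]
contact_force: [0.4, -0.6, 0.7]
width: 0.0855
gripper_force: 0.0
t 17.5 pos [ 465.2 -320.2   98.5] psi 93.08 w 85.5 F [ 0.4 -0.6  0.7] ROW [-0.0019, 0.0003, 0.163] 0.0002 dist 81
top 0.67 rect 627.4 -126.4 size 122.9 37.0 ang -86.4 mean [627.7, -126.9]
top [array([[ 623.7, -125.7,   30. ]])]
scene 0.77 rect 628.5 -123.4 size 125.9 40.4 ang -85.8 mean [629.3, -126.4]
scene [array([[ 625.2, -124.9,   30. ]])]
```

View pics/f3.png

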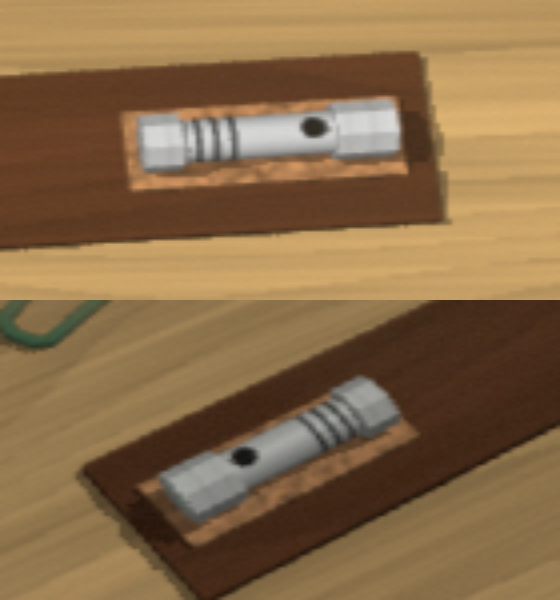

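The flashlight lies centred on the strip in both crops, ends (138→402) over strip (125→405) in the top view. Now the tin.

```bash
python3 -m creep '[[1,-0.002,0,0.06,0],[1,-0.002,0,0.12,0],[1,-0.002,0,0.15,0],[1,-0.002,0,0.163,0],[1,-0.002,0,0.163,0]]'; python3 -m creep '[[0,0,0,0,0],[0,0,0,0,0],[0,0,0,0,0],[0,0,0,0,0],[0,0,0,0,0],[0,0,0,0,0]]' 40;python3 -m creep '[[0,0,0,-0.03,0],[0,0,0,-0.08,0],[0,0,0,-0.15,0],[0,0,0,-0.15,0],[0,0,0,-0.15,0]]'; python3 -c "
from h import *
go(621,13.2,93,93)"
```

```text
clock: 18.3
position: [0.4651, -0.3215, 0.0172]
ee_rot: [-0.001, 0.688, 0.726, -0.0]
contact_force: [-0.1, -0.2, 1.2]
width: 0.0852
gripper_force: 0.0
clock: 18.9
position: [0.466, -0.3227, 0.0194]
ee_rot: [0.002, 0.688, 0.726, 0.0]
contact_force: [-0.1, 0.2, 5.1]
width: 0.0582
gripper_force: 42.6
clock: 19.4
position: [0.4654, -0.3224, 0.0938]
ee_rot: [0.001, 0.688, 0.726, -0.0]
contact_force: [-1.3, 0.4, -2.0]
width: 0.0579
gripper_force: 43.4
t 19.4 pos [ 465.4 -322.4   93.8] psi 93.08 w 57.9 F [-1.3  0.4 -2. ] ROW [0.6534, 0.3469, 0.001] 0.0002 dist 370
```

```bash
python3 -m creep '[[0,0.653,0.347,0,0],[0,0.653,0.347,0,0],[0,0.653,0.347,0,0],[0,0.653,0.347,0,0],[0,0.653,0.347,0,0],[0,0.653,0.347,0,0],[0,0.653,0.347,0,0],[0,0.653,0.347,0,0],[0,0.653,0.347,0,0],[0,0.653,0.347,0,0]]'; python3 -m creep '[[0,0,0,0,0],[0,0,0,0,0]]'; python3 -c "
from h import *
go(621,13.2,31,93)"
```

```text
clock: 20.4
position: [0.6195, 0.0134, 0.0912]
ee_rot: [-0.001, 0.687, 0.726, -0.001]
contact_force: [0.7, -0.9, -0.8]
width: 0.0579
gripper_force: 43.4
clock: 20.6
position: [0.62, 0.0119, 0.0924]
ee_rot: [-0.0, 0.688, 0.725, -0.001]
contact_force: [-0.9, 0.2, -1.7]
width: 0.0585
gripper_force: 43.4
t 20.6 pos [620.   11.9  92.4] psi 92.99 w 58.5 F [-0.9  0.2 -1.7] ROW [0.0025, 0.0023, 0.1228] -0.0 dist 61
```

```bash
python3 -m creep '[[0,0.0025,0.002,0.05,0],[0,0.0025,0.002,0.1,0],[0,0.0025,0.002,0.118,0],[0,0.0025,0.002,0.122,0],[0,0.0025,0.002,0.122,0]]'; python3 -m creep '[[0,0,0,0.003,0],[0,0,0,0.003,0]]'
```

```text
clock: 21.1
position: [0.622, 0.014, 0.0321]
ee_rot: [0.0, 0.688, 0.726, 0.0]
contact_force: [-0.5, 0.3, -0.1]
width: 0.0581
gripper_force: 43.4
clock: 21.3
position: [0.6223, 0.0145, 0.0312]
ee_rot: [0.001, 0.688, 0.726, 0.001]
contact_force: [-0.8, -0.1, -0.4]
width: 0.0583
gripper_force: 43.4
```

```bash
python3 -m creep '[[0,-0.002,-0.002,0.002,0],[0,-0.002,-0.002,0.004,0],[0,-0.002,-0.002,0.004,0]]'; python3 -m creep '[[0,0,0,0.002,0],[0,0,0,0.002,0]]'
```

```text
clock: 21.6
position: [0.621, 0.0134, 0.0295]
ee_rot: [0.001, 0.688, 0.726, 0.0]
contact_force: [-1.9, -0.3, 4.5]
width: 0.0583
gripper_force: 44.0
clock: 21.8
position: [0.621, 0.0134, 0.0294]
ee_rot: [0.001, 0.688, 0.726, 0.0]
contact_force: [-3.3, 0.0, 10.4]
width: 0.0581
gripper_force: 44.3
```

Contact. Release, lift, and move back toward the robot so the comb and tin can both be seen.

```bash
python3 -m creep '[[1,0,0,0,0],[1,0,0,0,0],[1,0,0,0,0],[1,0,0,0,0],[1,0,0,-0.06,0],[1,0,0,-0.14,0],[1,0,0,-0.24,0],[1,0,0,-0.3,0],[1,0,0,-0.3,0]]'; python3 -m creep '[[1,-0.5,-0.35,0,0],[1,-0.5,-0.35,0,0],[1,-0.5,-0.35,0,0],[1,-0.5,-0.35,0,0],[1,-0.5,-0.35,0,0],[1,-0.5,-0.35,0,0],[1,-0.5,-0.35,0,0],[1,-0.5,-0.35,0,0],[1,-0.5,-0.35,0,0]]'
python3 - <<'E'
from h import *
go(442,-10,80,-20)
C={n:cam(n) for n in("top","scene")}
for n,c in C.items():
    for l,z in (("tin",.036),("comb",.007),("board",.01)):
        for o in outline(c,n,l,z): print(l,n,*o)
    print(n,[(onplane(c,p["centre"],0.)*1000).round(1).tolist() for p in eyes.place_of(n,"comb")])
t=C["top"][0][150:300,200:400];s=C["scene"][0][210:310,260:394]
cv2.imwrite("pics/c1.png",np.hstack([cv2.resize(t,(400,600) if 0 else (400,300)),cv2.resize(s,(400,300))])[:,:,::-1])
for n,(a,b,c_,d) in dict(top=(235,305,305,355),scene=(215,270,280,330)).items():
    pass
E
```

```text
clock: 22.7
position: [0.624, 0.0133, 0.1828]
ee_rot: [0.004, 0.688, 0.726, 0.003]
contact_force: [0.9, -0.5, 0.0]
width: 0.0854
gripper_force: 0.0
clock: 23.6
position: [0.4596, -0.2446, 0.1766]
ee_rot: [-0.001, 0.688, 0.726, 0.0]
contact_force: [0.9, -0.3, 0.3]
width: 0.0852
gripper_force: 0.0
t 23.6 pos [ 459.6 -244.6  176.6] psi 93.08 w 85.2 F [ 0.9 -0.3  0.3] ROW [0.4702, -0.0099, 0.194] 0.3141 dist 254
tin top 0.69 rect 616.9 11.4 size 63.5 60.3 ang -1.7 mean [617.5, 11.8]
comb top 0.95 rect 429.8 -12.3 size 77.5 38.3 ang -13.0 mean [434.7, -8.9]
comb top 0.68 rect 325.0 -114.5 size 96.3 39.4 ang 88.3 mean [325.4, -106.8]
board top 0.75 rect 618.5 12.7 size 441.9 113.7 ang -87.1 mean [616.9, 17.1]
top [[[443.4, -17.6, 0.0]], [[324.9, -114.0, 0.0]]]
tin scene 0.9 rect 627.3 9.8 size 69.3 57.4 ang -32.6 mean [626.9, 9.8]
comb scene 0.72 rect 440.9 -12.2 size 97.7 40.2 ang -16.9 mean [449.1, -13.4]
comb scene 0.69 rect 299.2 -283.0 size 92.6 44.7 ang -72.8 mean [300.7, -289.4]
board scene 0.96 rect 624.1 13.8 size 441.5 114.4 ang -87.1 mean [629.7, -5.6]
scene [[[323.9, -114.1, 0.0]], [[437.7, -16.0, -0.0]], [[294.2, -279.5, 0.0]]]
```

View pics/c1.png

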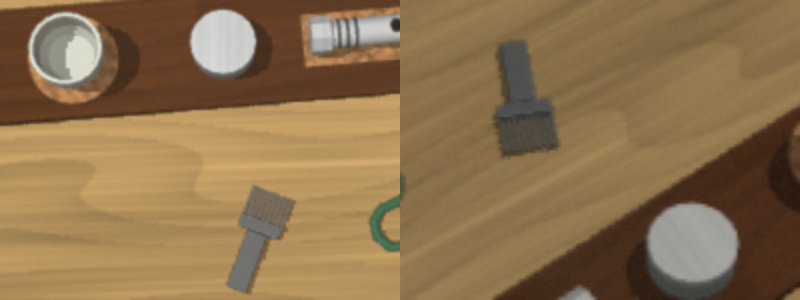

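Run:
```python
from h import *
T=cam("top");S=cam("scene")
for c,pts in((T,[[319,295],[336.75,246.25]]),(S,[[298.2,224.1],[302.9,261.6]])):
    p=onplane(c,pts,.006)[:,:2]*1000; d=p[1]-p[0]; print("man",p.round(1).tolist(),"mid",p.mean(0).round(1),np.linalg.norm(d).round(1),np.degrees(np.arctan2(d[1],d[0])).round(1))
for n,c,(r0,r1,c0,c1) in(("top",T,(236,302,306,356)),("scene",S,(218,268,284,322))):
    f=c[0][r0:r1,c0:c1]; hsv=cv2.cvtColor(f,cv2.COLOR_RGB2HSV); m=((hsv[...,1]<85)&(hsv[...,2]<140)).astype(np.uint8)
    _,lab,st,_=cv2.connectedComponentsWithStats(cv2.morphologyEx(m,cv2.MORPH_CLOSE,np.ones((3,3)))); k=1+st[1:,4].argmax()
    v,u=np.nonzero(lab==k); X=onplane(c,np.c_[u+c0,v+r0],.007)[:,:2]*1000
    mu=X.mean(0); w,V=np.linalg.eigh(np.cov((X-mu).T)); a=V[:,1]*np.sign(V[0,1])
    al=(X-mu)@a; ac=(X-mu)@V[:,0]; lo,hi=al.min(),al.max(); aa=np.degrees(np.arctan2(a[1],a[0]))
    h=X[(al<lo+45)&(al>lo+5)]; hm=h.mean(0)
    print(n,len(u),"pca",aa.round(1),"extent",lo.round(1),hi.round(1),np.ptp(ac).round(1),"mid",(mu+a*(lo+hi)/2).round(1),"handle mean",hm.round(1))
    print("tin",{}) if 0 else None
for n,c in(("top",T),("scene",S)):
    (r0,r1,c0,c1)=(150,195,290,335) if n=="top" else (270,315,335,390)
    f=c[0][r0:r1,c0:c1]; hsv=cv2.cvtColor(f,cv2.COLOR_RGB2HSV); m=((hsv[...,1]<40)&(hsv[...,2]>(150))).astype(np.uint8)
    k=max(cv2.findContours(m,0,1)[0],key=cv2.contourArea)[:,0]+[c0,r0]
    X=onplane(c,k,.036)[:,:2]*1000
    e=cv2.fitEllipse(X.astype(np.float32)); print(n,"tin top",np.round(e[0],1),np.round(e[1],1))
```

```text
man [[393.5, 4.3], [482.4, -31.2]] mid [437.9 -13.4] 95.7 -21.8
man [[399.0, 9.8], [489.6, -33.3]] mid [444.3 -11.8] 100.3 -25.4
top 784 pca -22.8 extent -55.3 40.4 39.8 mid [439.2 -11.4] handle mean [418.2  -2.5]
scene 495 pca -22.8 extent -58.3 39.4 40.5 mid [441.4 -10.5] handle mean [419.6  -1.3]
top tin top [619.9  12.2] [57.7 58.1]
scene tin top [621.4  13.5] [54.4 55.1]
```

The comb is at about (440,-11) with its axis at -22.8°. The tin is centred (620-621, 12-13.5). I grip 7 mm behind the comb's origin, so the pads clear the head.

```bash
python3 -m creep '[[0.6,0.47,0.007,0,0.322],[0.6,0.47,0.007,0,0.322],[0.6,0.47,0.007,0,0.322],[0.6,0.47,0.007,0,0.322],[0.6,0.47,0.007,0,0.322],[0.6,0.47,0.007,0,0.322],[0.6,0.47,0.007,0.1,0.322],[0.6,0.47,0.007,0.19,0.322],[0.6,0.47,0.007,0.19,0.322],[0.6,0.47,0.007,0.19,0.322]]'; python3 -c "
from h import *
go(434,-8.3,80,-22.8)"
```

```text
clock: 25.2
position: [0.4491, -0.0104, 0.0807]
ee_rot: [-0.0, 0.995, 0.097, -0.002]
contact_force: [0.5, 0.6, 0.3]
width: 0.0509
gripper_force: 0.0
t 25.2 pos [449.1 -10.4  80.7] psi 11.1 w 50.9 F [0.5 0.6 0.3] ROW [-0.0288, -0.0099, 0.0016] 0.0942 dist 15
```

```bash
python3 -m creep '[[0.6,-0.029,-0.01,0,0.094],[0.6,-0.029,-0.01,0,0.094],[0.6,-0.029,-0.01,0,0.094],[0.6,-0.029,-0.01,0,0.094],[0.6,-0.029,-0.01,0,0.094],[0.6,-0.029,-0.01,0,0.094]]'; python3 -c "
from h import *
go(434,-8.3,16.5,-22.8)"
```

```text
clock: 25.8
position: [0.4352, -0.0087, 0.0824]
ee_rot: [0.0, 0.981, -0.193, 0.0]
contact_force: [-0.9, 0.3, -0.2]
width: 0.0511
gripper_force: 0.0
t 25.8 pos [435.2  -8.7  82.4] psi -22.23 w 51.1 F [-0.9  0.3 -0.2] ROW [-0.0026, 0.0001, 0.1317] 0.0016 dist 66
```

```bash
python3 -m creep '[[0.6,-0.0026,0,0.05,0.0016],[0.6,-0.0026,0,0.1,0.0016],[0.6,-0.0026,0,0.12,0.0016],[0.6,-0.0026,0,0.13,0.0016],[0.6,-0.0026,0,0.13,0.0016]]'; python3 -m creep '[[0.3,0,0,0,0],[0.1,0,0,0,0],[0,0,0,0,0],[0,0,0,0,0],[0,0,0,0,0],[0,0,0,0,0],[0,0,0,0,0]]' 30
python3 - <<'E'
from h import *
go(434,-8.3,80,-22.8)
s=cam("scene");cv2.imwrite("pics/c2.png",cv2.resize(s[0][190:290,240:370],None,fx=5,fy=5)[:,:,::-1])
E
```

```text
clock: 26.3
position: [0.4339, -0.0082, 0.0171]
ee_rot: [0.0, 0.98, -0.199, -0.0]
contact_force: [-0.7, -0.1, 0.7]
width: 0.0514
gripper_force: 0.0
clock: 27.0
position: [0.4347, -0.0083, 0.0182]
ee_rot: [0.0, 0.98, -0.199, 0.001]
contact_force: [-0.5, -0.5, 6.6]
width: 0.0188
gripper_force: 29.8
t 27.0 pos [434.7  -8.3  18.2] psi -22.96 w 18.8 F [-0.5 -0.5  6.6] ROW [-0.001, 0.0005, -0.1237] -0.0004 dist 62
```

View pics/c2.png

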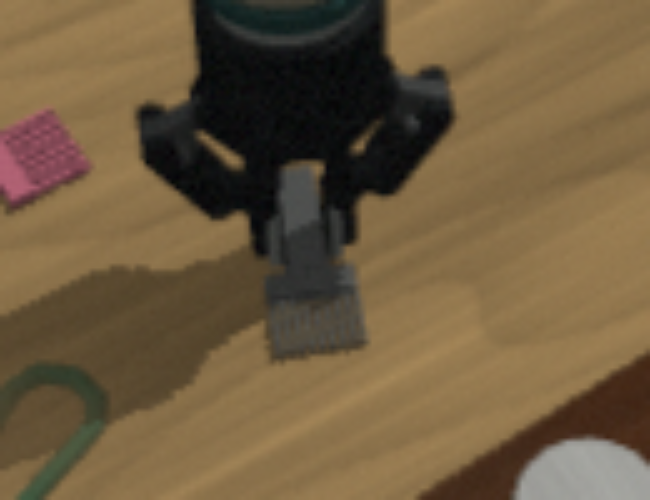

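The comb is gripped across the handle just behind the head (crop (305,240)). I lift it and carry it to the tin.

```bash
python3 -m creep '[[0,0,0,-0.05,0],[0,0,0,-0.12,0],[0,0,0,-0.18,0],[0,0,0,-0.18,-0.1],[0,0,0,-0.18,-0.2],[0,0,0,-0.18,-0.3],[0,0,0,-0.18,-0.322],[0,0,0,-0.18,-0.322],[0,0,0,-0.18,-0.322],[0,0,0,-0.18,-0.322]]'; python3 -c "
from h import *
go(621.3,6,108,93)"
```

```text
clock: 28.05
position: [0.4337, -0.0081, 0.1074]
ee_rot: [0.0, 0.947, 0.322, 0.0]
contact_force: [0.3, -0.0, 0.6]
width: 0.0189
gripper_force: 29.5
t 28.05 pos [433.7  -8.1 107.4] psi 37.56 w 18.9 F [ 0.3 -0.   0.6] ROW [0.3146, 0.2063, -0.0013] -0.154 dist 188
```

```bash
python3 -m creep '[[0,0.3146,0.2063,0,-0.154],[0,0.3146,0.2063,0,-0.154],[0,0.3146,0.2063,0,-0.154],[0,0.3146,0.2063,0,-0.154],[0,0.3146,0.2063,0,-0.154],[0,0.3146,0.2063,0,-0.154],[0,0.3146,0.2063,0,-0.154],[0,0.3146,0.2063,0,-0.154],[0,0.3146,0.2063,0,-0.154],[0,0.3146,0.2063,0,-0.154]]'; python3 -m creep '[[0,0,0,0,0],[0,0,0,0,0]]'
python3 - <<'E'
from h import *
go(621.3,6,60,93)
s=cam("scene");cv2.imwrite("pics/c3.png",cv2.resize(s[0][190:340,280:460],None,fx=4,fy=4)[:,:,::-1])
E
```

```text
clock: 29.05
position: [0.6215, 0.0048, 0.1073]
ee_rot: [0.0, 0.691, 0.723, -0.0]
contact_force: [0.9, -0.1, -0.0]
width: 0.0186
gripper_force: 29.6
clock: 29.25
position: [0.6215, 0.0048, 0.1074]
ee_rot: [0.0, 0.691, 0.723, 0.0]
contact_force: [0.8, -0.4, 0.3]
width: 0.019
gripper_force: 29.6
t 29.25 pos [621.5   4.8 107.4] psi 92.61 w 19.0 F [ 0.8 -0.4  0.3] ROW [0.0025, -0.0004, 0.0948] -0.0011 dist 47
```

View pics/c3.png

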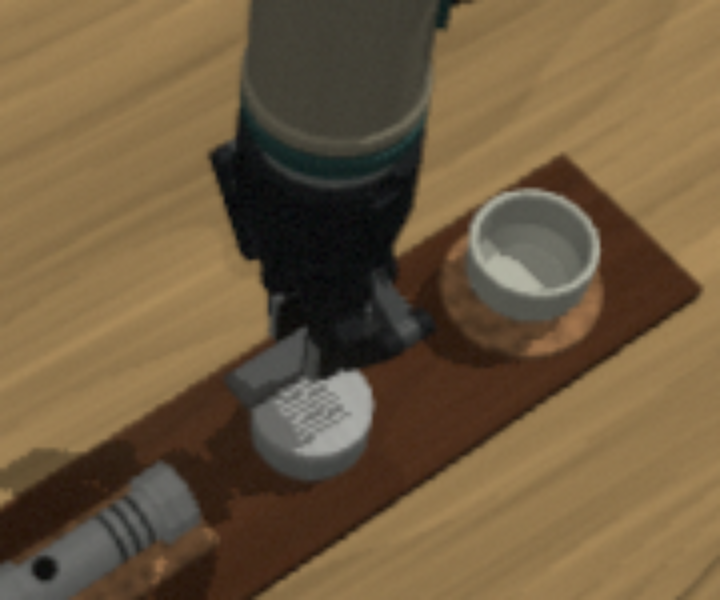

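Run:
```python
from h import *
s=cam("scene")[0];t=cam("top")[0]
a=cv2.resize(s[245:315,330:400],(400,400),interpolation=cv2.INTER_CUBIC);b=cv2.resize(t[120:220,260:360],(400,400))
cv2.imwrite("pics/c4.png",cv2.convertScaleAbs(np.hstack([a,b])[:,:,::-1],alpha=1.5))
```

```text
(no output)
```

View pics/c4.png

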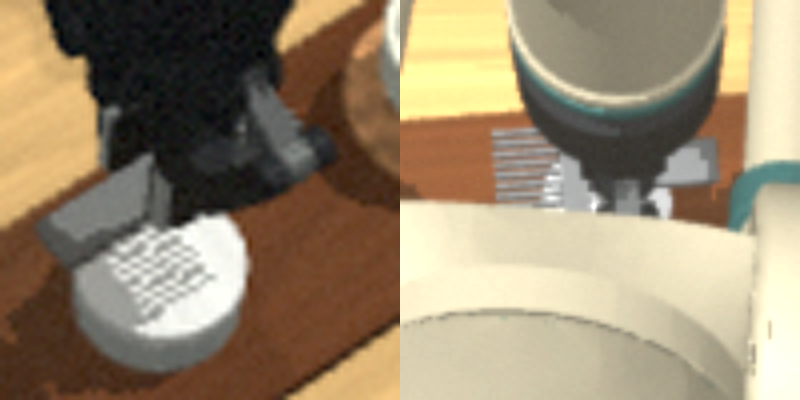

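Top view: teeth point left, toward the bowl, and the handle right. The comb looks level. I descend, then check.

```bash
python3 -m creep '[[0,0.0025,0,0.04,-0.001],[0,0.0025,0,0.08,-0.001],[0,0.0025,0,0.094,-0.001],[0,0.0025,0,0.094,-0.001]]'
python3 - <<'E'
from h import *
go(621.3,6,54,93)
T=cam("top");S=cam("scene")
print(onplane(T,[311.3,161],.102)*1000)
cv2.imwrite("pics/c5.png",cv2.convertScaleAbs(np.hstack([cv2.resize(S[0][245:325,320:410],(400,355),interpolation=cv2.INTER_CUBIC),cv2.resize(T[0][130:220,265:365],(400,355))])[:,:,::-1],alpha=1.5))
E
```

```text
clock: 29.8
position: [0.6207, 0.0061, 0.0592]
ee_rot: [-0.001, 0.688, 0.725, -0.001]
contact_force: [-0.4, -0.8, -0.8]
width: 0.0191
gripper_force: 29.6
t 29.8 pos [620.7   6.1  59.2] psi 92.99 w 19.1 F [-0.4 -0.8 -0.8] ROW [-0.0002, 0.0013, 0.0104] -0.0 dist 5
[[618.90564483  10.70843861 102.        ]]
```

View pics/c5.png

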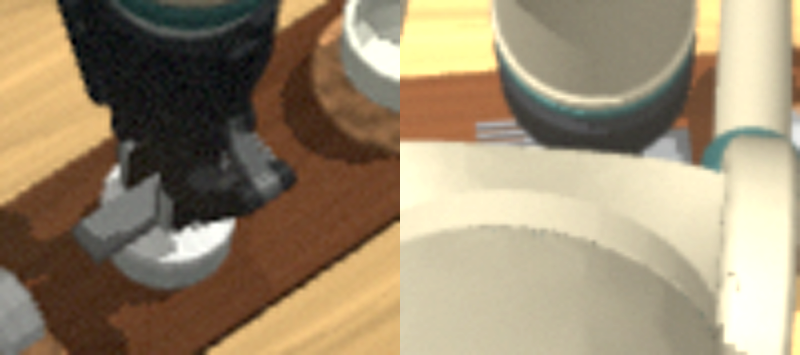

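Aligned over the tin. Probe down for contact.

```bash
python3 -m creep '[[0,0.0005,0,0.004,0],[0,0.0005,0,0.007,0],[0,0.0005,0,0.007,0]]'; python3 -m creep '[[0,0,0,0.002,0],[0,0,0,0.002,0]]'; python3 -m creep '[[0,0,0,0.002,0],[0,0,0,0.002,0]]'
```

```text
clock: 30.2
position: [0.6216, 0.0063, 0.0571]
ee_rot: [0.0, 0.688, 0.725, 0.0]
contact_force: [0.2, -0.5, 0.1]
width: 0.0187
gripper_force: 29.6
clock: 30.4
position: [0.6215, 0.0063, 0.0558]
ee_rot: [0.0, 0.688, 0.725, -0.0]
contact_force: [-0.2, -0.6, -0.0]
width: 0.0189
gripper_force: 29.6
clock: 30.6
position: [0.6214, 0.0063, 0.0546]
ee_rot: [-0.0, 0.688, 0.725, -0.0]
contact_force: [-0.4, -1.8, -1.7]
width: 0.0187
gripper_force: 29.6
```

```bash
python3 -m creep '[[0,0,0,0.002,0],[0,0,0,0.002,0],[0,0,0,0.002,0]]'
```

```text
clock: 30.9
position: [0.6216, 0.0063, 0.0542]
ee_rot: [0.0, 0.688, 0.725, 0.0]
contact_force: [-0.9, 0.1, 4.3]
width: 0.0189
gripper_force: 30.0
```

```bash
python3 -m creep '[[0.4,0,0,0,0],[0.4,0,0,0,0],[0.4,0,0,0,0],[0.5,0,0,0,0],[0.5,0,0,-0.02,0],[0.5,0,0,-0.06,0],[0.5,0,0,-0.14,0],[0.5,0,0,-0.26,0],[0.5,0,0,-0.3,0],[0.5,0,0,-0.3,0]]'; python3 -m creep '[[0.5,-0.5,-0.35,0,0],[0.5,-0.5,-0.35,0,0],[0.5,-0.5,-0.35,0,0],[0.5,-0.5,-0.35,0,0],[0.5,-0.5,-0.35,0,0],[0.5,-0.5,-0.35,0,0],[0.5,-0.5,-0.35,0,0],[0.5,-0.5,-0.35,0,0],[0.5,-0.5,-0.35,0,0]]';  python3 - <<'E'
from h import *
go(621.3,6,54,93)
T=cam("top");S=cam("scene")
for n,c in(("top",T),("scene",S)):
    for o in outline(c,n,"comb",.043): print(n,*o)
    print(n,[(onplane(c,p["centre"],.036)*1000).round(1).tolist() for p in eyes.place_of(n,"comb")])
cv2.imwrite("pics/e.png",cv2.convertScaleAbs(np.hstack([cv2.resize(S[0][230:370,240:440],(400,280),interpolation=cv2.INTER_CUBIC),cv2.resize(T[0][130:220,250:380],(400,277))[:277]]if 0 else np.vstack([cv2.resize(S[0][220:370,230:460],(460,300),interpolation=cv2.INTER_CUBIC),cv2.resize(T[0][130:225,190:435],(460,178*1),interpolation=cv2.INTER_CUBIC)])[:,:,::-1],alpha=1.3))
E
```

```text
clock: 31.9
position: [0.6247, 0.006, 0.2105]
ee_rot: [0.005, 0.688, 0.725, 0.004]
contact_force: [0.1, -0.2, -0.1]
width: 0.0427
gripper_force: 0.0
clock: 32.8
position: [0.46, -0.2517, 0.2036]
ee_rot: [-0.0, 0.688, 0.725, 0.0]
contact_force: [0.7, 0.3, 0.2]
width: 0.043
gripper_force: 0.0  File "<stdin>", line 7
    cv2.imwrite("pics/e.png",cv2.convertScaleAbs(np.hstack([cv2.resize(S[0][230:370,240:440],(400,280),interpolation=cv2.INTER_CUBIC),cv2.resize(T[0][130:220,250:380],(400,277))[:277]]if 0 else np.vstack([cv2.resize(S[0][220:370,230:460],(460,300),interpolation=cv2.INTER_CUBIC),cv2.resize(T[0][130:225,190:435],(460,178*1),interpolation=cv2.INTER_CUBIC)])[:,:,::-1],alpha=1.3))
               ^
SyntaxError: '(' was never closed
```

Run:
```python
from h import *
T=cam("top");S=cam("scene")
for n,c in(("top",T),("scene",S)):
    for o in outline(c,n,"comb",.043): print(n,*o)
    print(n,[(onplane(c,p["centre"],.036)*1000).round(1).tolist() for p in eyes.place_of(n,"comb")])
a=cv2.resize(S[0][220:370,230:460],(552,360),interpolation=cv2.INTER_CUBIC);b=cv2.resize(T[0][130:225,190:435],(552,214),interpolation=cv2.INTER_CUBIC)
cv2.imwrite("pics/e.png",cv2.convertScaleAbs(np.vstack([a,b])[:,:,::-1],alpha=1.3))
```

```text
top 0.71 rect 327.0 -109.0 size 87.7 37.9 ang 88.3 mean [326.0, -108.3]
top 0.65 rect 292.0 -232.3 size 21.8 13.0 ang -30.2 mean [290.9, -233.0]
top 0.64 rect 617.8 11.3 size 92.6 39.0 ang 88.3 mean [619.1, 18.8]
top [[[326.0, -111.8, 36.0]], [[620.4, 8.0, 36.0]]]
scene 0.93 rect 327.0 -289.1 size 78.8 42.5 ang -71.7 mean [329.5, -294.2]
scene 0.8 rect 353.9 -119.8 size 91.1 40.8 ang 88.6 mean [354.7, -112.7]
scene 0.59 rect 625.0 13.8 size 95.5 41.3 ang -81.7 mean [622.8, 19.7]
scene [[[328.4, -288.4, 36.0]], [[619.1, 14.9, 36.0]], [[351.4, -117.7, 36.0]]]
```

View pics/e.png

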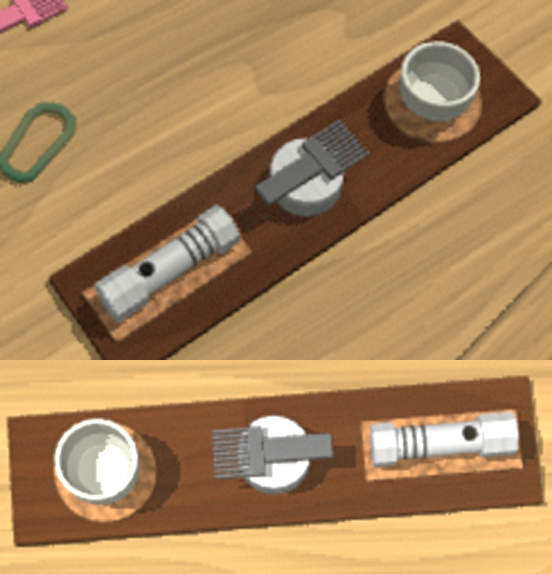

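All is placed: in the top view the comb spans 213–332 over the tin's 238–310, teeth toward the bowl. The flashlight is on the strip, the bowl on the coaster and the carabiner untouched.

```bash
python3 -c "
from rig import manip
print(manip.sign_off())"
```

```text
the job is handed in; nothing more can be done
None
```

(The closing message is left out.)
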